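Load the vial reader through its push-push tray

TASK

Put the vial with the red sample (white cap) into the vial reader. Press the reader's blue tray front in once so that the latch lets go and the tray springs out, stand the vial upright in the tray's square recess, then push the tray all the way in again so that it latches shut with the vial still standing in it.

Things in the scene. Friction and masses are not known exactly. Their poses are not given: they have to be found in the camera images.
- tray (a joint): Reader's tray, m: 0 = latched shut (start), 0.075 = sprung fully out, -0.0105 = pressed in to its rigid stop. Push-push latch: press the front in to the stop and let go; a 1 to 2 N spring drives the tray out (2 s), following the finger. Push it in to the stop again and let go: it latches at 0. The latch changes over 5 to 8 mm past 0. Pushing takes 2 to 5 N up to 50 mm/s; limit about 12 N.
- tray_front (a point): Centre of the outer face of the tray's upright blue front (84 mm wide, 6 to 64 mm above the bench), 32 mm up, marked by a dark square; moves with the tray. z up, x level into the reader (push this way), y along the front. Reader: fixed white box 150 deep, 130 wide, 74 high, display on top; shut, the front stands 13 mm proud. Push with closed fingers pointing down, tips low in front of it.
- tray_well (a point): Centre of the floor of the tray's square recess for the vial (44 mm square, 8 mm deep, rim level), 8 mm above the bench, 37 mm behind tray_front; same axes, moves with the tray. Tray out: 51 mm in front of the reader, open from above. The blue front rises to 64 mm above the bench 26 mm in front of this point, so let the fingers open along y.
- sample_vial: Vial to load: clear, red contents, white cap, 24 mm diameter, 50 high, about 30 g, upright on the bench in the row before the centrifuge (box 200 mm high, left of the reader: carry things above or in front of it) and sink. Grip its body 25 to 40 mm above its foot. Origin: centre of its underside, z up. Two like vials (yellow, black cap; clear, blue cap) stand 90 mm or more away: not wanted.
Things that resemble listed ones, but are neither listed nor needed, are in the scene too. Leave any purple look-alike of the sample_vial alone.

How it is judged (in metres and radians):
On the way, in this order (a step that is already met when the one before it is completed fails the run):
1. the latched tray is pressed in past the latch (value of joint tray below -0.004 m).
2. the tray has sprung out (value of joint tray above 0.06 m), for 0.2 s.
3. the red vial stands upright in the recess of the open tray (value of joint tray above 0.05 m and distance between sample_vial and tray_well below 0.018 m and z of sample_vial in the frame of tray_well below 0.005 m and contact force between sample_vial and the fingers below 0.05 N and angle between sample_vial's own z axis and vertical below 0.2 rad), for 0.2 s.
At the end, for the whole second after the job is handed in: The tray is latched shut (within 3 mm of its shut position) and the red, white-capped vial stands at rest on the floor of its recess, upright within 11 degrees and within 18 mm of the recess's centre (value of joint tray between -0.003 and 0.003 m and distance between sample_vial and tray_well below 0.018 m and z of sample_vial in the frame of tray_well below 0.005 m and angle between sample_vial's own z axis and vertical below 0.2 rad and linear speed of sample_vial below 0.02 m/s); the robot touches nothing.
It fails at once if the red vial is knocked over (angle between sample_vial's own z axis and vertical above 0.9 rad).
It also fails if it takes over 72 s, if anything falls off the work surface, if the arm or the gripper's body presses on something with over 40 N, if the wrist force passes 120 N, or if a joint passes its speed limit or range.

ROBOT

A 6-joint arm with a two-finger parallel gripper is mounted at the origin on a cart in front of the work surface, level with it; the furniture and walls round the work are solid. World frame = base frame: x ahead of the robot, y to its left, z up, the work surface at z = 0. Lengths are in mm, angles in rad, forces in N, time in s.
With the tool pointing down it reaches from about 300 to 775 mm from the base axis. Payload 14.6 kg.
Tool frame: the origin (TCP) lies on the centre line of the jaws, within the pads' length; the fingertips stand 19 mm ahead of it and the grasp point (between the pads) is the TCP (bot.tip_reach is the distance from the TCP to the fingertips, in mm); z points along the fingers, y is the line along which they close (so a half turn about z gives the same grasp; the last joint's range is limited). The gripper opens to 85 mm and grips with 20 to 120 N. Pads are 22 mm wide; open, the fingers measure 114 mm over their backs; the gripper's body (76 mm by 85 mm) begins 54 mm behind the grasp point. The pads swing forward as they close: fully open they stand 13 mm farther back than shut.
Start: joints at [-1.385, 0.3, 1.521, -0, 1.321, -0.067], TCP at [137.557, -532.511, 250.281] pointing down, gripper open.
Joint ranges: [-3.03, 3.03], [-0.79, 2.21], [0.23, 2.52], [-1.04, 4.18], [0, 3.07], [-2.55, 2.55]. Speed limits (rad/s): [2.22, 2.22, 2.57, 3.14, 3.14, 3.14].

INTERFACE

Orientations are given as a unit quaternion [w, x, y, z].
In Python, from rig import bot gives the robot as it stands. Calls block until the motion is done:
- bot.move_to(position, orientation): joint-space move of the TCP to a pose.
- bot.servo_line(position, attitude=None, speed=150, until_force=None): straight line of the TCP; attitude=None keeps the orientation; speed is the mean speed in mm/s. With until_force (N) it stops when the force on the tool has changed by that much, and returns True; else False.
- bot.move_joints(angles): joint-space move.
- bot.move_gripper(opening, grip_force=None): finger opening in mm; grip_force is the grip in N (None keeps the last); returns when the fingers have stopped.
- bot.dwell(seconds).
- bot.ik(position, orientation): joint angles nearest the present ones, or None.
- bot.read_state(): the state.
- bot.read_camera(name): name is "scene" or "top" or "wrist"; returns a dict with "image" (384x512x3 uint8, blue, green, red), "depth" (384x512 float32, mm along the optical axis (not along the pixel's ray), 0 where there is no reading), "fovy" (degrees; the focal length in pixels is half the picture's height over the tangent of half this angle, whatever the lens; pixels are square), "cx", "cy" (the principal point, pixels), "eye" and "attitude" of the camera in the world; the wrist camera has in their place "mount" (4x4, takes a point from camera to tool coordinates, whose origin is the TCP and whose axes are the flange's). Camera axes: x right, y down, z forward; pixel columns grow to the right and rows downward; lengths in mm; the calibration is good to about 2 mm. A picture is of the moment at which its call begins: read the wrist's pose just before it.
A pose or a line that the arm cannot do raises bot.MotionError and nothing moves.
- bot.finish_job(): hands the job in; it is judged then, once.
The state is a dict: "clock": time; "joint_positions": joint angles; "qvel": joint speeds; "effort": joint torques, N m; "ee_pos": TCP position; "tool_rot": TCP orientation; "ft_force": force on the tool from outside, world axes, zero at the start; "moment": the same for the moment, N m; "grip_width": finger opening in mm; "grip_force": force on a finger pad.
Only numpy, scipy, OpenCV 4.12 (cv2) and the standard library are available. Lean on these libraries where they do the work, as an engineer would, in place of code of your own. Each camera call takes 0.05 s, during which the arm holds its last target. There are 200 camera calls.

## Working session

There is one attempt and no reset: what is moved stays moved. The work goes in short steps, each a Python script; the robot and the scene stay as the last script left them, time stands still between calls to the robot, and variables do not carry over. Pictures are saved under pics/ and viewed, at most 10 in all, crops included, and the job is handed in when it is done.

```bash
mkdir -p pics
cat > h.py <<'E'
import numpy as np, cv2
from scipy.spatial.transform import Rotation as R
from rig import bot
def q2R(q): return R.from_quat([q[1],q[2],q[3],q[0]]).as_matrix()
def cam(n):
    s=bot.read_state(); c=bot.read_camera(n)
    if 'mount' in c:
        M=np.array(c['mount']); Rt=q2R(s['tool_rot'])
        c['R']=Rt@M[:3,:3]; c['o']=np.array(s['ee_pos'])+Rt@M[:3,3]
    else:
        c['R']=q2R(c['attitude']) if np.size(c['attitude'])==4 else np.array(c['attitude']); c['o']=np.array(c['eye'])
    c['f']=192/np.tan(np.radians(c['fovy'])/2); return c
def ray(c,u,v): return c['R']@np.array([(u-c['cx'])/c['f'],(v-c['cy'])/c['f'],1.])
def onz(c,u,v,z): d=ray(c,u,v); return c['o']+d*(z-c['o'][2])/d[2]
def dep(c,u,v): return c['o']+ray(c,u,v)*c['depth'][int(v),int(u)]
def proj(c,p): q=c['R'].T@(np.array(p)-c['o']); return q[:2]/q[2]*c['f']+[c['cx'],c['cy']]
def down(yaw): # tool z down, tool y axis at angle yaw from world x
    y=np.array([np.cos(yaw),np.sin(yaw),0]); z=np.array([0,0,-1.]); x=np.cross(y,z)
    q=R.from_matrix(np.c_[x,y,z]).as_quat(); return [q[3],q[0],q[1],q[2]]
def blobs(c,lo,hi,amin=15):
    m=cv2.inRange(cv2.cvtColor(c['image'],cv2.COLOR_BGR2HSV),lo,hi)
    n,l,s,ce=cv2.connectedComponentsWithStats(m)
    return [(s[i].tolist(),ce[i].round(1)) for i in range(1,n) if s[i][4]>=amin]
E
python3 - <<'E'
from h import *
for n in('scene','top'):
    c=cam(n); cv2.imwrite(f'pics/{n}0.png',c['image']); print(n,c['o'],c['fovy'],c['R'].round(2).tolist())
    for nm,lo,hi in(('blue',(100,100,40),(130,255,255)),('red',(0,120,50),(8,255,255)),('red2',(170,120,50),(180,255,255))):
        for s,ce in blobs(c,lo,hi): print(nm,s,ce,dep(c,*ce).round(0))
E
```

```text
scene [-202.50248282  821.11338447  681.20415919] 42.13180732595571 [[-0.78, -0.29, 0.55], [-0.62, 0.39, -0.68], [-0.02, -0.88, -0.48]]
blue [303, 97, 4, 6, 17] [304.9  99.8] [ 792. -714.   83.]
blue [93, 101, 4, 5, 19] [ 94.4 102.9] [977.  63. 246.]
blue [99, 107, 6, 18, 43] [101.1 115.1] [971.  52. 209.]
blue [108, 110, 12, 9, 69] [113.6 114.7] [960.  19. 203.]
blue [239, 117, 14, 6, 42] [245.5 119.8] [ 965. -569.    9.]
blue [289, 153, 24, 23, 346] [300.4 163.5] [ 539. -311.   42.]
blue [6, 197, 15, 13, 138] [ 13.5 202.8] [961. 353.  67.]
blue [350, 230, 6, 12, 40] [352.4 235.6] [ 362. -338. -159.]
blue [289, 245, 51, 54, 328] [313.  271.5] [ 363. -120. -161.]
blue [200, 251, 8, 7, 50] [203.3 254.1] [442. 208.  51.]
red [299, 101, 4, 4, 16] [300.5 102.5] [ 794. -688.   80.]
red [156, 107, 11, 8, 63] [161.  110.1] [ 977. -169.  159.]
red [272, 110, 15, 25, 215] [278.8 124.9] [ 789. -544.   36.]
top [ 342.70584734 -103.1149693  1208.44043107] 50.74153593757385 [[-0.02, -0.98, 0.17], [-1.0, 0.02, -0.01], [0.01, -0.17, -0.99]]
blue [184, 10, 4, 6, 20] [185.5  12.3] [977.  60. 252.]
bl
[... 479 characters left out ...]
, 6, 5, 19] [466.7  94.2] [ 807. -739.   86.]
blue [456, 98, 6, 6, 24] [458.2 100.4] [ 790. -714.   83.]
blue [314, 181, 29, 15, 145] [327.6 187.2] [ 542. -320.   61.]
blue [144, 222, 6, 6, 29] [146.6 224.3] [447. 200.  53.]
red [272, 20, 12, 15, 125] [277.1  27.7] [ 981. -182.  167.]
red [272, 48, 13, 5, 24] [277.2  50.7] [ 954. -186.   89.]
red [387, 79, 47, 40, 581] [408.3  98.6] [ 814. -584.   43.]
red [447, 96, 7, 7, 31] [450.1  99. ] [ 793. -688.   87.]
red [463, 99, 7, 6, 30] [466.3 101.6] [ 785. -736.   85.]
red [479, 101, 7, 7, 32] [482.5 104.1] [ 776. -782.   86.]
red [496, 190, 15, 8, 70] [502.9 193.8] [ 509. -809.   86.]
red [499, 198, 13, 8, 58] [505.3 201.6] [ 485. -807.   96.]
```

View pics/scene0.png

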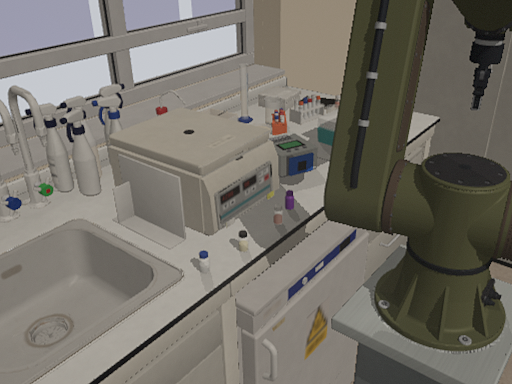

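View pics/top0.png

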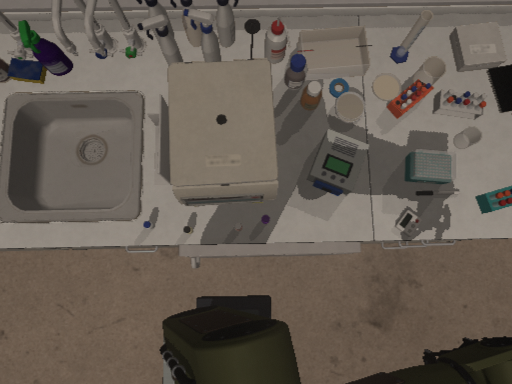

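The scene view shows four candidates: a blue cap at (204,260), a black cap at (242,240), a white cap with reddish contents at (278,216), and a purple one at (289,200). In the top view they are at (147,224), (187,229), (238,230) and (265,219). The white cap at (278,216) fits the description. The reader's blue front is at scene (300,163) and top (328,187). Next I'll confirm with one crop and measure.

Run:
```python
from h import *
c=cam('scene');t=cam('top')
a=cv2.resize(c['image'][190:240,250:310],(400,333),interpolation=cv2.INTER_CUBIC)
b=cv2.resize(t['image'][205:255,220:280],(400,333),interpolation=cv2.INTER_CUBIC)
cv2.imwrite('pics/crop1.png',np.hstack([a,b]))
# white cap in top/scene by ray onto z=50
print('scene cap',onz(c,277.5,209.5,48).round(1),'depth',dep(c,278,213).round(1))
m=(t['depth'][215:240,225:250]); g=[(dep(t,u,v),u,v) for v in range(218,242) for u in range(226,250)]
P=np.array([p for p,_,_ in g if 44<p[2]<60]); print('top cap',len(P),P.mean(0).round(1) if len(P) else '')
for nm,k in(('scene',c),('top',t)):
    hsv=cv2.cvtColor(k['image'],cv2.COLOR_BGR2HSV); mk=cv2.inRange(hsv,(100,100,40),(130,255,255))
    w=(280,145,320,190) if nm=='scene' else (308,170,352,200)
    vs,us=np.nonzero(mk[w[1]:w[3],w[0]:w[2]]); us+=w[0];vs+=w[1]
    P=np.array([dep(k,u,v) for u,v in zip(us,vs)]); P=P[(P[:,2]>3)&(P[:,2]<72)]
    for lo,hi in((3,58),(58,72)):
        Q=P[(P[:,2]>=lo)&(P[:,2]<hi)]
        if len(Q)<8: continue
        d=Q[:,:2]-Q[:,:2].mean(0); _,s,V=np.linalg.svd(d,full_matrices=False); e=V[0]*np.sign(V[0,1]); pr=d@e
        print(nm,lo,len(Q),Q.mean(0).round(1),'dir',e.round(3),'span',pr.min().round(1),pr.max().round(1),'mid',(Q[:,:2].mean(0)+e*(pr.min()+pr.max())/2).round(1),'rms',s[1]/len(Q)**.5)
```

```text
scene cap [428.6 -44.4  48. ] depth [430.7 -49.5  34.6]
top cap 36 [438.1 -58.   51.5]
scene 3 285 [ 543.8 -317.7   34. ] dir [0.396 0.918] span -46.1 40.8 mid [ 542.8 -320.2] rms 2.792174187473252
scene 58 56 [ 543.8 -317.9   61.8] dir [0.389 0.921] span -40.9 40.6 mid [ 543.8 -318.1] rms 2.6020026813762707
top 3 48 [ 541.4 -319.5   38.4] dir [0.394 0.919] span -39.7 37.6 mid [ 541.  -320.4] rms 0.5166289084058148
top 58 96 [ 544.1 -321.3   64.9] dir [0.392 0.92 ] span -41.8 39.8 mid [ 543.7 -322.2] rms 2.684865965117458
```

View pics/crop1.png

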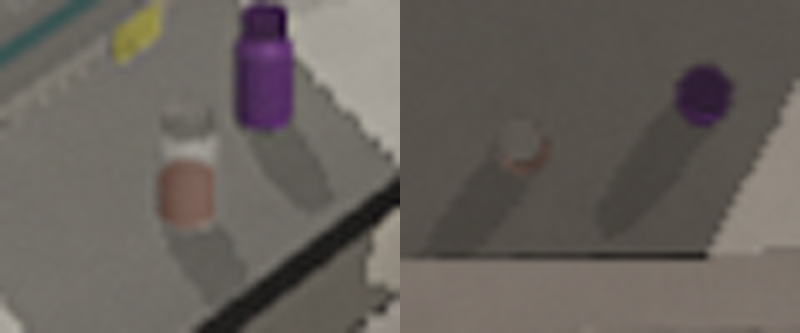

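The crop confirms the white-capped vial with pinkish-red contents, and its neighbour is the purple look-alike. Its cap is at scene (278,207) and top (238,226). Next I'll move above the tray front and look from close by.

Run:
```python
from h import *
X=np.array([.919,-.394,0]);F=np.array([541,-320,32.])
for y in (66.8,-113.2):
    q=down(np.radians(y)); print(y,bot.ik(list(F-X*60+[0,0,200]),q),bot.ik([438,-56,30],q))
q=min((down(np.radians(y)) for y in (66.8,-113.2)),key=lambda q:abs((bot.ik(list(F-X*60+[0,0,200]),q) or [9]*6)[5]))
bot.move_gripper(0)
bot.move_to(list(F-X*100+[0,0,170]),q)
c=cam('wrist');cv2.imwrite('pics/w1.png',c['image'])
s=bot.read_state();print(s['clock'],s['ee_pos'],c['o'],c['R'][:,2],s['ft_force'])
for b,ce in blobs(c,(100,100,40),(130,255,255),200): print(b,ce,dep(c,*ce))
print('proj F',proj(c,F))
```

```text
66.8 [-6.12073170e-01  3.57225254e-01  1.48842832e+00 -4.44089210e-16
  1.29593908e+00 -1.77795311e+00] [-2.10146109e-01  4.01303786e-01  1.99243127e+00 -4.44089210e-16
  7.47857602e-01 -1.37602605e+00]
-113.2 [-6.12073170e-01  3.57225254e-01  1.48842832e+00 -4.44089210e-16
  1.29593908e+00  1.36363954e+00] [-2.10146109e-01  4.01303786e-01  1.99243127e+00 -4.44089210e-16
  7.47857602e-01  1.76556660e+00]Traceback (most recent call last):
  File "<stdin>", line 5, in <module>
  File "<stdin>", line 5, in <lambda>
ValueError: The truth value of an array with more than one element is ambiguous. Use a.any() or a.all()
```

Run:
```python
from h import *
X=np.array([.919,-.394,0]);F=np.array([541,-320,32.])
M=np.array(bot.read_camera('wrist')['mount']);print(M.round(2).tolist())
y=66.8 if M[0,3]>0 else -113.2
print(y);q=down(np.radians(y))
bot.move_gripper(0)
bot.move_to(list(F-X*70+[0,0,170]),q)
c=cam('wrist');cv2.imwrite('pics/w1.png',c['image'])
s=bot.read_state();print(s['clock'],s['ee_pos'],c['o'],c['R'][:,2],s['ft_force'])
for b,ce in blobs(c,(100,100,40),(130,255,255),200): print(b,ce,dep(c,*ce))
print('proj F',proj(c,F))
```

```text
[[0.0, -0.96, -0.3, 76.91], [1.0, 0.0, -0.0, 0.33], [0.0, -0.3, 0.96, -123.57], [0.0, 0.0, 0.0, 1.0]]
66.8
2.6083 [ 476.28745893 -293.12400477  202.1045979 ] [ 408.67799837 -263.06601766  325.67212437] [ 0.27112862 -0.11701923 -0.95540346] [-0.39488936  0.07190263 -0.26943367]
[217, 234, 29, 32, 499] [228.8 247. ] [ 530.56436583 -349.5462878    41.88694268]
[273, 234, 30, 32, 528] [289.9 247.2] [ 555.47931367 -291.72611635   42.31050425]
proj F [259.11893644 240.87090292]
```

View pics/w1.png

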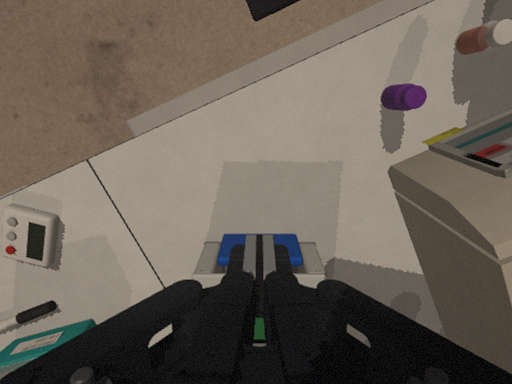

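The tray front (columns 217–303, row 247) is centred under the tool, as predicted. The red vial is at (485,37) and the purple one at (404,97). Now I'll press.

Run:
```python
from h import *
X=np.array([.919,-.394,0]);F=np.array([541,-320,38.])
bot.servo_line(list(F-X*40+[0,0,60]),speed=200)
bot.servo_line(list(F-X*40),speed=120)
r=bot.servo_line(list(F+X*14),speed=25,until_force=8)
s=bot.read_state();print(r,s['clock'],'along',(np.array(s['ee_pos'])-F)@X,s['ft_force'])
bot.servo_line(list(F-X*100),speed=60)
bot.dwell(.8)
c=cam('wrist');cv2.imwrite('pics/w2.png',c['image'])
t=cam('top')
for n,k in(('w',c),('t',t)):
    for b,ce in blobs(k,(100,100,40),(130,255,255),100): print(n,b,ce,dep(k,*ce).round(1))
print(bot.read_state()['clock'],bot.read_state()['ft_force'])
```

```text
True 5.325 along -4.234186021190889 [-2.11765176  1.19129492  1.25248448]
t [391, 47, 17, 16, 119] [397.9  56.2] [ 969.1 -575.2   13.7]
t [291, 54, 15, 18, 206] [297.5  62.6] [ 889.8 -238.9  138.2]
t [8, 59, 35, 21, 470] [25.4 69.1] [941.8 596.1  25.6]
t [330, 79, 19, 19, 166] [338.   87.2] [ 873.  -380.9    2.9]
t [314, 181, 29, 15, 135] [329.3 187.5] [ 541.1 -324.6   63.2]
7.9667 [ 0.36561095  0.08228854 -0.12764269]
```

View pics/w2.png

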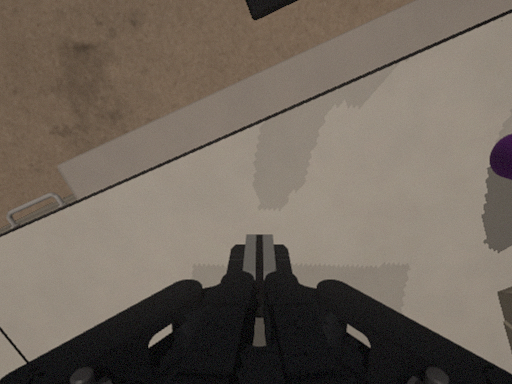

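The tray did not spring out: the blue front is still at top (329,187), so the press stopped short. I'll press again in two stages.

Run:
```python
from h import *
X=np.array([.919,-.394,0]);F=np.array([541,-320,38.])
def st(l):
    s=bot.read_state();print(l,s['clock'],'along',((np.array(s['ee_pos'])-F)@X).round(2),np.round(s['ft_force'],2))
bot.servo_line(list(F-X*20),speed=80); st('pre')
r=bot.servo_line(list(F+X*10),speed=15,until_force=1.5); st(r)
r=bot.servo_line(list(F+X*12),speed=12,until_force=10); st(r)
bot.dwell(.1); st('hold')
bot.servo_line(list(F-X*100),speed=60); bot.dwell(.8)
t=cam('top')
for b,ce in blobs(t,(100,100,40),(130,255,255),60):
    if abs(ce[0]-328)<30 and ce[1]>150: print(b,ce,dep(t,*ce).round(1))
st('end')
```

```text
pre 9.1167 along -20.29 [-0.97  0.34 -0.15]
True 9.9417 along -12.48 [-0.66 -0.76 -0.04]
True 11.0583 along -1.55 [-2.4  1.5  1.6]
hold 11.1583 along -1.61 [-2.34  0.12  0.91]
end 13.7917 along -99.99 [-0.48  0.17  0.01]
```

Run:
```python
from h import *
X=np.array([.919,-.394,0]);F=np.array([541,-320,38.])
bot.servo_line(list(F-X*110+[0,0,170]),speed=250)
c=cam('wrist');cv2.imwrite('pics/w3.png',c['image'])
for b,ce in blobs(c,(100,100,40),(130,255,255),100): print(b,ce,dep(c,*ce).round(1))
hsv=cv2.inRange(cv2.cvtColor(c['image'],cv2.COLOR_BGR2HSV),(100,100,40),(130,255,255))
vs,us=np.nonzero(hsv);P=np.array([dep(c,u,v) for u,v in zip(us,vs)])
for lo,hi in((10,55),(60,68)):
    Q=P[(P[:,2]>lo)&(P[:,2]<hi)]-F; 
    if len(Q): a=Q@X; b=Q@np.array([.394,.919,0]); print(len(Q),'x',np.percentile(a,[5,50,95]).round(1),'y',b.min().round(1),b.max().round(1))
print(bot.read_state()['clock'])
```

```text
[216, 207, 87, 28, 1892] [258.7 221.5] [ 475.  -290.9   55.3]
851 x [-72.8 -72.3 -71.8] y -39.3 41.6
872 x [-72.2 -68.7 -63.5] y -39.9 42.2
14.675
```

View pics/w3.png

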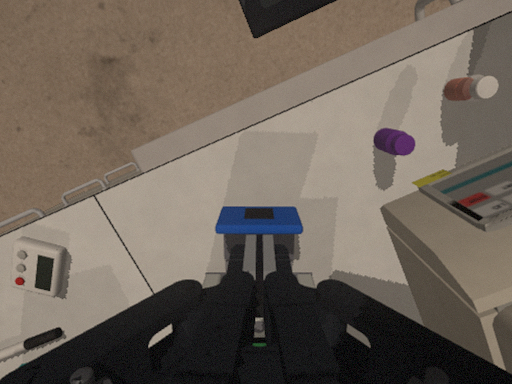

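The tray is out. Its blue front is at (259,221), with the face 72 mm out and 81 mm wide, which matches the 84 mm given. The red vial is at (470,88) and the purple one at (395,141). Going above the red vial.

Run:
```python
from h import *
q=down(np.radians(66.8))
bot.servo_line([425,-56,200],speed=300)
bot.move_gripper(52,30)
c=cam('wrist');cv2.imwrite('pics/w4.png',c['image'])
print(proj(c,[437,-56,50]),proj(c,[437,-56,0]),bot.read_state()['clock'])
for nm,lo,hi in(('pur',(130,80,30),(165,255,255)),('red',(0,60,40),(12,255,255)),('red2',(168,60,40),(180,255,255))):
    for b,ce in blobs(c,lo,hi,80): print(nm,b,ce,dep(c,*ce).round(1))
P=np.array([dep(c,u,v) for v in range(100,300) for u in range(170,350)])
P=P[(P[:,2]>46)&(P[:,2]<56)&(np.hypot(P[:,0]-437,P[:,1]+56)<30)]
print(len(P),P.mean(0),P.min(0),P.max(0))
```

```text
[263.23228387 194.64455015] [262.56990057 181.32403713] 16.1583
pur [188, 219, 27, 27, 389] [202.7 230. ] [ 452.  -129.9   34.2]
red [252, 176, 21, 17, 206] [261.8 182.7] [429.5 -54.1  34.8]
red [418, 239, 16, 11, 83] [425.7 244.3] [512.4  53.3 101.2]
red [394, 245, 28, 15, 190] [407.4 251.7] [512.9  38.  101.3]
red [232, 296, 22, 19, 236] [242.4 305.1] [ 516.8 -111.2   85.7]
327 [439.05736508 -58.37134375  49.23339714] [429.8453499  -68.13413707  46.3130407 ] [448.9757643  -48.87495021  51.51887798]
```

View pics/w4.png

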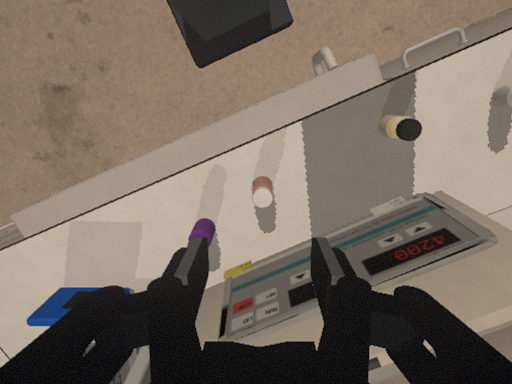

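The vial's cap is at (263,196), which measures (439.3,-58.5) at z 49 with a diameter of about 20 mm. The purple one is 75 mm away. Now I'll grasp, lift and look.

Run:
```python
from h import *
v=[439.3,-58.5]
bot.servo_line(v+[110],speed=200)
bot.servo_line(v+[33],speed=90)
bot.move_gripper(10,25)
s=bot.read_state();print(s['clock'],s['grip_width'],s['grip_force'],s['ft_force'])
bot.servo_line(v+[130],speed=120)
bot.servo_line([425,-270,130],speed=180)
X=np.array([.919,-.394,0]);E=np.array([.394,.919,0]);W=np.array([541,-320,0.])+X*-35.3+E*1.2
bot.servo_line([W[0],W[1],110],speed=150)
c=cam('wrist');cv2.imwrite('pics/w5.png',c['image'])
s=bot.read_state();print(s['clock'],s['grip_width'],s['grip_force'])
hsv=cv2.inRange(cv2.cvtColor(c['image'],cv2.COLOR_BGR2HSV),(100,100,40),(130,255,255))
vs,us=np.nonzero(hsv);P=np.array([dep(c,u,w) for u,w in zip(us,vs)])-W
for lo,hi in((10,55),(60,68)):
    Q=P[(P[:,2]>lo)&(P[:,2]<hi)]
    if len(Q): a=Q@X; b=Q@E; print(len(Q),'x',np.percentile(a,[5,50,95]).round(1),'y',np.percentile(b,[.5,99.5]).round(1))
print('well',proj(c,[W[0],W[1],8]))
```

```text
18.1333 22.881244445143995 24.587193919869605 [-1.4828576   0.50044385  6.61863139]
21.2417 22.856879413120435 24.504286957962904
1009 x [-37.1 -36.9 -36.6] y [-39.6  38.6]
2388 x [-36.6 -32.6 -27.8] y [-40.8  39.8]
well [257.60606532 199.91505773]
```

View pics/w5.png

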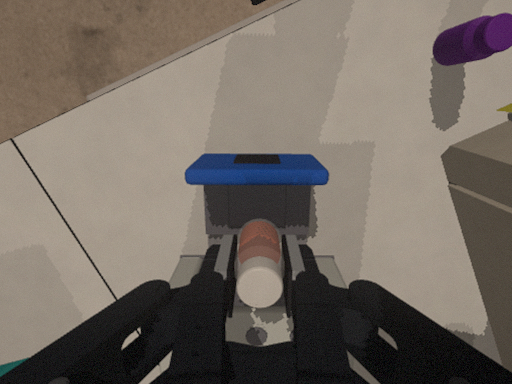

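The vial is held upright at (260,262). The recess lies behind the blue front (257,168), and the face is 36.9 mm ahead of the well (37 given). Now I'll place it and check.

Run:
```python
from h import *
X=np.array([.919,-.394,0]);E=np.array([.394,.919,0]);W=np.array([541,-320,0.])+X*-35.3+E*.7
bot.servo_line([W[0],W[1],60],speed=100)
r=bot.servo_line([W[0],W[1],40.5],speed=25,until_force=3)
s=bot.read_state();print(r,s['clock'],s['ee_pos'],s['ft_force'])
bot.move_gripper(46)
bot.dwell(.2)
bot.servo_line([W[0],W[1],130],speed=100)
p=W-X*130
bot.servo_line([W[0]-X[0]*50,W[1]-X[1]*50,190],speed=200)
c=cam('wrist');cv2.imwrite('pics/w6.png',c['image'])
P=np.array([dep(c,u,v) for v in range(80,380) for u in range(150,370)])-W
d=np.hypot(P@X,P@E)
Q=P[(P[:,2]>50)&(P[:,2]<64)&(d<22)]
print(len(Q),'z',np.percentile(Q[:,2],[5,50,95]),'x',np.percentile(Q@X,[1,50,99]),'y',np.percentile(Q@E,[1,50,99]),bot.read_state()['clock'])
```

```text
True 22.6 [ 508.78084314 -305.39811552   41.42554721] [-1.66300933 -0.23513595  5.54891301]
369 z [51.96791025 57.11510586 58.32198254] x [-9.86650875 -2.07900743  8.20409852] y [-9.24039027 -0.02378187  9.20300632] 24.7833
```

View pics/w6.png

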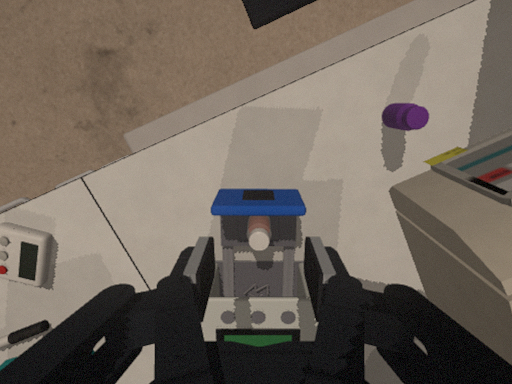

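The vial is standing centred in the recess, with its cap at (259,238) and top at z 58. Now I'll push the tray in.

Run:
```python
from h import *
X=np.array([.919,-.394,0]);F=np.array([541,-320,38.])
def st(l):
    s=bot.read_state();print(l,s['clock'],'along',((np.array(s['ee_pos'])-F)@X).round(2),np.round(s['ft_force'],2))
bot.servo_line(list(F-X*125+[0,0,150]),speed=200)
bot.move_gripper(0)
bot.servo_line(list(F-X*125),speed=150); bot.dwell(.2); st('pre')
r=bot.servo_line(list(F-X*88),speed=25,until_force=1.5); st(r)
r=bot.servo_line(list(F-X*16),speed=28,until_force=9); st(r)
if r: r=bot.servo_line(list(F-X*16),speed=20,until_force=9); st(r)
if not r:
    r=bot.servo_line(list(F+X*1.5),speed=12,until_force=9); st(r)
    bot.dwell(.1)
    s=bot.read_state()
    if (np.array(s['ee_pos'])-F)@X>-3:
        bot.servo_line(list(F-X*60),speed=30); bot.servo_line(list(F-X*110),speed=100)
        bot.servo_line(list(F-X*110+[0,0,170]),speed=200)
bot.dwell(.5)
c=cam('wrist');cv2.imwrite('pics/w7.png',c['image'])
hsv=cv2.inRange(cv2.cvtColor(c['image'],cv2.COLOR_BGR2HSV),(100,100,40),(130,255,255))
vs,us=np.nonzero(hsv);Q=np.array([dep(c,u,w) for u,w in zip(us,vs)]);Q=Q[(Q[:,2]>10)&(Q[:,2]<55)]
print(len(Q),'face x',np.percentile((Q-F)@X,[5,50,95])); st('end')
```

```text
pre 26.9833 along -124.67 [-0.52  0.02  0.86]
False 28.6167 along -88.05 [-0.23 -0.61 -0.24]
False 31.3417 along -16.03 [-2.64 -0.48 -1.07]
True 32.4833 along -1.73 [-2.35  1.16  1.43]
44 face x [1.03297682 1.86664087 2.5826377 ]
end 36.8667 along -109.99 [ 0.52  0.58 -0.1 ]
```

View pics/w7.png

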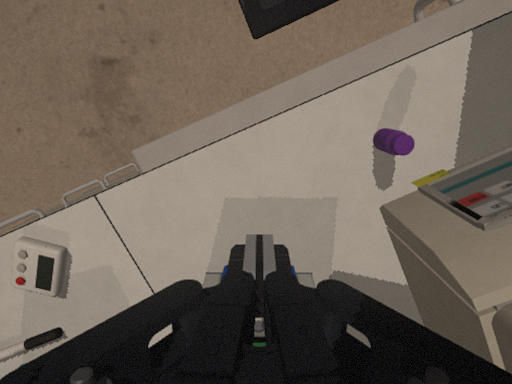

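The tray is shut: the blue front stays at the reader around (260,270), with the face at its shut position 4 s after release. The arm is clear, so I'm handing in.

```bash
python3 -c "
from rig import bot
print(bot.finish_job())"
```

```text
the job is handed in; nothing more can be done
None
```

I loaded the red, white-capped vial upright in the recess, pushed the tray in until it latched, and handed the job in after about 37 s; the vial stood centred before the push but was not visible once the tray was shut, and no verdict came back.

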